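# Bring the tray of handle blanks to the pin jigs and thread them

### The arm

A 6-joint arm with a two-finger parallel gripper is mounted at the origin on the work surface. World frame = base frame: x ahead of the robot, y to its left, z up, the work surface at z = 0. Lengths are in m, angles in degrees, forces in N, time in s.
With the tool pointing down it reaches from about 0.325 to 0.775 m from the base axis. Payload 5.5 kg.
Tool frame: the origin (TCP) lies at the centre of the arm's flange, where the gripper is bolted on; the fingertips stand 182 mm ahead of it and the grasp point (between the pads) lies 163 mm ahead of it; z points along the fingers, y is the line along which they close (so a half turn about z gives the same grasp; the last joint's range is limited). The gripper opens to 88 mm and grips with 3 to 60 N. Pads are 20 mm wide; open, the fingers measure 115 mm over their backs; the gripper's body (75 mm by 178 mm) begins 61 mm behind the grasp point.
Start: joints at [68.772, 5.22, 70.514, -0, 104.267, -3.249], TCP at [0.185, 0.571, 0.405] pointing down, gripper open.
Joint ranges: [-164.24, 164.24], [-49.07, 125.15], [9.68, 141.18], [-86.29, 266.29], [3.28, 154.24], [-151.56, 151.56]. Speed limits (degrees/s): [147.25, 147.25, 172.46, 180, 180, 180].

### API

Orientations are given as [roll, pitch, yaw] about the fixed x, y, z axes, in that order (R = Rz(yaw) Ry(pitch) Rx(roll)).
In Python, from station import r gives the robot as it stands. The module is installed in compiled form; this text tells all that it offers. Calls block until the motion is done:
- r.reach(position, orientation): joint-space move of the TCP to a pose.
- r.servo_line(position, rotation=None, speed=0.15): straight line of the TCP; rotation=None keeps the orientation; speed is the mean speed in m/s.
- r.move_joints(angles): joint-space move.
- r.let_go() and r.grab(squeeze=None): open the fingers fully, or close them until they stop; squeeze is the grip in N (None keeps the last).
- r.wait(seconds).
- r.inverse_kinematics(position, orientation): joint angles nearest the present ones, or None.
- r.sense(): the state.
- r.snapshot(name): name is "scene" or "top"; returns a dict with "frame" (384x512x3 uint8, red, green, blue), "fx", "fy", "cx", "cy" (pixels), "R" (3x3) and "t" (3): a world point X has camera coordinates R X + t. Camera axes: x right, y down, z forward; pixel columns grow to the right and rows downward; lengths in m; the calibration is good to about 2 mm. A picture is of the moment at which its call begins. There is no depth.
A pose or a line that the arm cannot do raises r.IKError and nothing moves.
- r.hand_in(): hands the job in; it is judged then, once.
The state is a dict: "clock": time; "joints": joint angles; "joint_vel": joint speeds; "joint_torque": joint torques, N m; "tcp_pos": TCP position; "orientation": TCP orientation; "contact_force": force on the tool from outside, world axes, zero at the start; "torque": the same for the moment, N m; "opening": finger opening in m; "gripper_force": force on a finger pad.
Only numpy, scipy, OpenCV 4.12 (cv2) and the standard library are available. Lean on these libraries where they do the work, as an engineer would, in place of code of your own. Each camera call takes 0.05 s, during which the arm holds its last target. There are 200 camera calls.

### The job

Lift the loaded tray off its cork mat by the red rib and carry it level, blanks inside, to sit squarely in the middle of the green pad. Then thread every handle blank, those in the tray and any lying on the bench, flat down over the two pins of the jig of its own wood (walnut on the dark-ended jig with brass pins, maple on the pale-ended one with silver pins), in any order. When all are on, carry the empty tray level back to sit squarely in the middle of its cork mat; leave the other things on the bench where they are.

Things in the scene. Friction and masses are not known exactly. Their poses are not given: they have to be found in the camera images.
- walnut1: Dark brown walnut handle blank, 64 x 34 x 12 mm (x, y, z), 35 g, with two 12 x 12 mm through holes on its long axis at x = -19 and +19 mm; both faces and both ends alike; grip it by its two 34 mm wide ends (fingers closing along x). Origin: centre of its underside. Starts in the tray, lying flat. May be absent.
- walnut2: Dark brown walnut handle blank, 64 x 34 x 12 mm (x, y, z), 35 g, with two 12 x 12 mm through holes on its long axis at x = -19 and +19 mm; both faces and both ends alike; grip it by its two 34 mm wide ends (fingers closing along x). Origin: centre of its underside. Starts in the tray, lying flat. May be absent.
- walnut3: Dark brown walnut handle blank, 64 x 34 x 12 mm (x, y, z), 35 g, with two 12 x 12 mm through holes on its long axis at x = -19 and +19 mm; both faces and both ends alike; grip it by its two 34 mm wide ends (fingers closing along x). Origin: centre of its underside. Starts on the bench. May be absent.
- maple1: Pale maple handle blank, 64 x 34 x 12 mm (x, y, z), 35 g, with two 12 x 12 mm through holes on its long axis at x = -19 and +19 mm; both faces and both ends alike; grip it by its two 34 mm wide ends (fingers closing along x). Origin: centre of its underside. Starts in the tray, lying flat. May be absent.
- maple2: Pale maple handle blank, 64 x 34 x 12 mm (x, y, z), 35 g, with two 12 x 12 mm through holes on its long axis at x = -19 and +19 mm; both faces and both ends alike; grip it by its two 34 mm wide ends (fingers closing along x). Origin: centre of its underside. Starts in the tray, lying flat. May be absent.
- maple3: Pale maple handle blank, 64 x 34 x 12 mm (x, y, z), 35 g, with two 12 x 12 mm through holes on its long axis at x = -19 and +19 mm; both faces and both ends alike; grip it by its two 34 mm wide ends (fingers closing along x). Origin: centre of its underside. Starts on the bench. May be absent.
- tray: Blue painted tray, 146 x 200 x 26 mm (x, y, z), about 0.4 kg, walls and floor 5 mm, open top. Handle: red upright rib in the middle, 80 mm long (x), 14 mm thick (y), top 70 mm above the tray's underside; pinch it from above, fingers closing along y. Up to four blanks lie on its floor in a row at about y = -74, -33, 33, 74 mm, their x along the tray's x. Origin: centre of the underside.
- tray_grip (a point): Grip point on the tray's rib handle: on its mid-plane, 50 mm above the tray's underside, 20 mm below the rib's top.
- cork_mat: Brown cork mat fixed to the bench, 190 x 246 x 3 mm (x, y, z), the tray's storage place, where it starts with its axes about along the mat's. Origin: centre of the underside (bench level).
- green_pad: Green pad fixed to the bench, 190 x 246 x 3 mm (x, y, z), the tray's working place. Origin: centre of the underside (bench level).
- dark_jig: Pin jig fixed to the bench: grey block 110 x 56 x 14 mm (x, y, z) with a dark walnut coloured strip at each end, and two brass pins, 8 mm diameter, upright at x = -19 and +19 mm, rising 48 mm above the block's top (the last 6 mm tapered). Blanks stack on the block, x along the jig's x. Origin: centre of the underside.
- dark_jig_seat (a point): Middle of the dark jig's top face, midway between its pins, 14 mm above the bench: the seat of the first blank's underside centre.
- pale_jig: Pin jig fixed to the bench: grey block 110 x 56 x 14 mm (x, y, z) with a pale maple coloured strip at each end, and two silvery aluminium pins, 8 mm diameter, upright at x = -19 and +19 mm, rising 48 mm above the block's top (the last 6 mm tapered). Blanks stack on the block, x along the jig's x. Origin: centre of the underside.
- pale_jig_seat (a point): Middle of the pale jig's top face, midway between its pins, 14 mm above the bench: the seat of the first blank's underside centre.
- magnifier: Magnifying glass with black rim and handle, 180 mm long, 10 mm high, lying on the bench; bystander. Origin: centre of the lens' underside.
- oil_jar: Jar with white lid, 60 mm diameter, 100 mm high; bystander. Origin: underside.
- brush_pot: White ceramic pot with brushes, 80 mm diameter, about 170 mm high with brushes; bystander. Origin: underside.
- screwdriver: Red-handled screwdriver lying on the bench; bystander.
- steel_block: Bright steel block 70 x 50 x 40 mm; bystander. Origin: centre of the underside.
Mind the look-alikes: they are no part of the job. Leave any blue or orange look-alike of the maple1 alone.

How it is judged:
By the outcome, as a careful person would: the job done as asked, in the order asked, and still so for the second after the job is handed in, with the robot touching nothing.
Of walnut1, walnut2, walnut3, maple1, maple2, maple3 only 4 to 6 are there at a start; the rules pass over those that are not, and their reading is None.
At some moment in a run one of walnut3, maple3 may be knocked a few centimetres aside while the robot is not near it.
It also fails if it takes over 210 s, if anything falls off the work surface, if the arm or the gripper's body presses on something with over 40 N, if the wrist force passes 120 N, or if a joint passes its speed limit or range.

## Working session

There is one attempt and no reset: what is moved stays moved. The work goes in short steps, each a Python script; the robot and the scene stay as the last script left them, time stands still between calls to the robot, and variables do not carry over. Pictures are saved under pics/ and viewed, at most 14 in all, crops included, and the job is handed in when it is done.

```bash
mkdir -p pics; python3 - <<'E'
from station import r
import cv2,pickle
for n in("top","scene"):
    s=r.snapshot(n); pickle.dump(s,open(f"pics/{n}0.pkl","wb"))
    print(n,s["fx"],s["fy"],s["cx"],s["cy"],s["R"],s["t"])
    cv2.imwrite(f"pics/{n}0.png",cv2.resize(s["frame"][:,:,::-1],(800,600),interpolation=cv2.INTER_CUBIC))
print(r.sense())
E
```

```text
top 427.39798055106246 427.39798055106246 259.4304817605775 189.95044563453195 [[-0.01932065 -0.99978023 -0.00813675]
 [-0.99868402  0.01968489 -0.04735742]
 [ 0.04750718  0.00721107 -0.99884487]] [0.07815832 0.55091895 1.20745049]
scene 393.5805797143195 393.5805797143195 261.9192535363826 188.73512778702178 [[ 0.48741747  0.87301609 -0.01634332]
 [ 0.70606916 -0.40508222 -0.58083968]
 [-0.51370278  0.2715719  -0.81385389]] [-0.35015613 -0.34285899  1.63013164]
{'clock': 0.1, 'joints': array([ 6.87723168e+01,  5.25967595e+00,  7.05732082e+01,  8.97611671e-04,
        1.04264993e+02, -3.24780754e+00]), 'joint_vel': array([-0.01388821, -0.12655868, -0.1278511 ,  0.0577922 ,  0.07355204,
        0.06427164]), 'joint_torque': array([ 2.25007912e-03, -4.47860634e+01, -4.07568634e+01,  7.00593833e-02,
        2.84083304e-02, -1.37890956e-04]), 'tcp_pos': array([0.18522385, 0.57076232, 0.40362792]), 'orientation': array([-1.79902330e+02, -6.41407954e-03,  1.62020339e+02]), 'contact_force': array([-0.1465392 ,  0.26221753, -0.32867071]), 'torque': array([-0.01481865, -0.01269217, -0.07693114]), 'gripper_force': 0.0, 'opening': 0.0875029931580838}
```

View pics/top0.png

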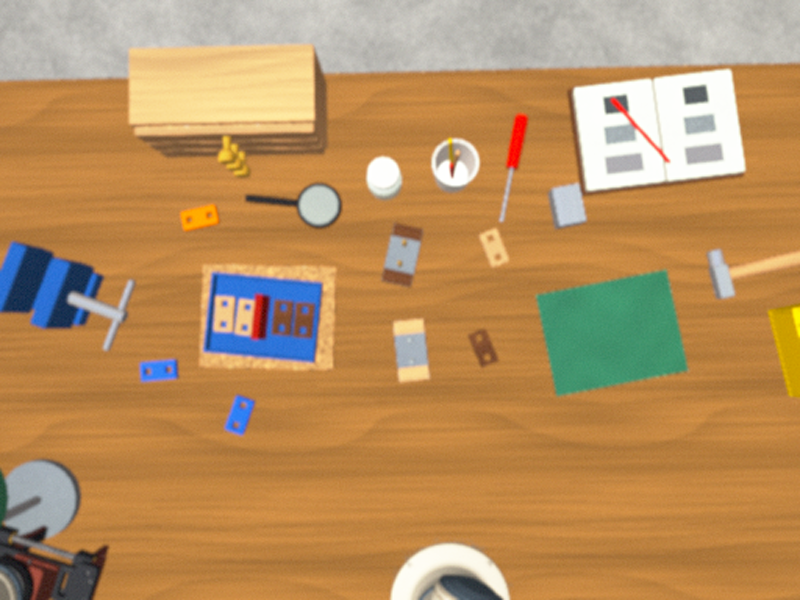

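View pics/scene0.png

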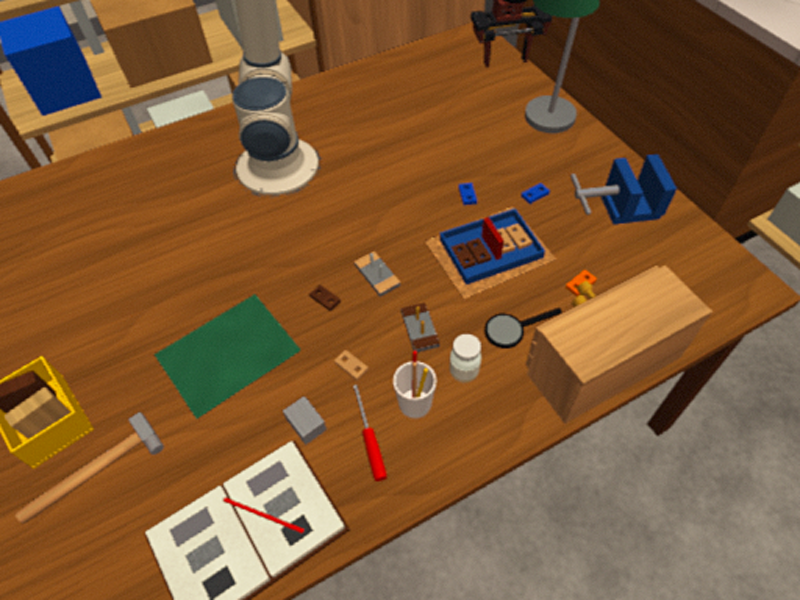

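The top view shows the tray on its mat at (265,317) with two maples and two walnuts in it. The dark jig is at (403,255), the pale jig at (411,350), a bench walnut at (483,348), a bench maple at (493,247) and the green pad at (612,333). The scene view agrees, so all six blanks are present. Next I'll fit poses by matching rendered silhouettes.

```bash
cat > h.py <<'E'
import numpy as np, cv2, pickle
from scipy.optimize import minimize
def proj(s,P):
    C=np.asarray(P)@np.asarray(s["R"]).T+np.asarray(s["t"])
    return np.c_[s["fx"]*C[:,0]/C[:,2]+s["cx"], s["fy"]*C[:,1]/C[:,2]+s["cy"]]
def unproj(s,u,v,z):
    R=np.asarray(s["R"]);c=-R.T@np.asarray(s["t"])
    d=R.T@[(u-s["cx"])/s["fx"],(v-s["cy"])/s["fy"],1]
    return (c+d*(z-c[2])/d[2])[:2]
def box(p,dim,z0,off=(0,0)):
    x,y,a=p[0],p[1],np.radians(p[2]); L,W,H=dim
    P=np.array([[sx*L/2+off[0],sy*W/2+off[1],z] for sx in(-1,1) for sy in(-1,1) for z in(z0,z0+H)])
    return np.c_[x+P[:,0]*np.cos(a)-P[:,1]*np.sin(a), y+P[:,0]*np.sin(a)+P[:,1]*np.cos(a), P[:,2]]
K=8
def fit(s,p0,dim,z0,holes=(),grow=8,ref=None,bgcol=None,dbg=None):
    """pose (x,y,yaw) of a box silhouette, by soft colour coverage; returns pose, rms"""
    f=s["frame"].astype(float); p=np.array(p0,float)
    for it in range(2):
        h=proj(s,box(p,dim,z0)); lo=np.floor(h.min(0)-grow).astype(int); hi=np.ceil(h.max(0)+grow).astype(int)
        lo=np.maximum(lo,0); I=f[lo[1]:hi[1],lo[0]:hi[0]]; sh=I.shape[:2]
        def ren(P):
            q=cv2.convexHull(((proj(s,P)-lo+.5)*K-.5).astype(np.float32)).reshape(-1,2)
            m=np.zeros((sh[0]*K,sh[1]*K),np.float32); cv2.fillConvexPoly(m,np.round(q*16).astype(np.int32),1.,cv2.LINE_8,4)
            return cv2.resize(m,sh[::-1],interpolation=cv2.INTER_AREA)
        m=ren(box(p,dim,z0)); ex=np.zeros(sh,bool)
        for o in holes: ex|=ren(box(p,(o[2],o[3],dim[2]),z0,o[:2]))>.02
        near=cv2.dilate(m,np.ones((5,5)))
        far=cv2.dilate(m,np.ones((2*grow-1,)*2))>0
        bg=np.median(I[(near==0)&far],0) if bgcol is None else np.array(bgcol)
        inner=(cv2.erode(m,np.ones((3,3)))>.99)&~ex
        ob=np.median(I[inner],0) if ref is None else np.array(ref)
        d=ob-bg; t=np.clip((I-bg)@d/(d@d),0,1)
        w=(~ex)&(cv2.dilate(m,np.ones((7,7)))>0)
        cost=lambda v:float((w*(t-cv2.GaussianBlur(ren(box(p+v*[.001,.001,1],dim,z0)),(0,0),.6))**2).sum())
        best=minimize(cost,np.zeros(3),method="Nelder-Mead",options=dict(initial_simplex=np.array([[0,0,0],[3,0,0],[0,3,0],[0,0,4.]]),xatol=.02,fatol=1e-4))
        p=p+best.x*[.001,.001,1]
    if dbg: 
        cv2.imwrite(dbg,cv2.resize(np.hstack([t,m])*255,None,fx=6,fy=6))
    return p,np.sqrt(best.fun/w.sum()),ob
BL=(.064,.034,.012); HO=[(-.019,0,.014,.014),(.019,0,.014,.014)]
E
cat > m0.py <<'E'
from h import *
S={n:pickle.load(open(f"pics/{n}0.pkl","rb")) for n in("top","scene")}
T=S["top"]
def g(u,v,z): return unproj(T,u/1.5625,v/1.5625,z)
items=dict(
 dark=((403,255),-12,(.11,.056,.014),0,[(0,0,.074,.057)]),
 pale=((411,350),9,(.11,.056,.014),0,[(0,0,.074,.057)]),
 walnut3=((483,348),22,BL,0,HO), maple3=((493,247),18,BL,0,HO),
 pad=((612,333),12,(.19,.246,.003),0,[]), mat=((268,317),0,(.19,.246,.003),0,[(0,0,.165,.22)]),
 tray=((265,317),-4,(.146,.2,.026),.003,[(0,0,.136,.19)]),
 tm1=((224,314),-4,BL,.008,HO),tm2=((245,315),-4,BL,.008,HO),tw1=((283,318),-4,BL,.008,HO),tw2=((304,319),-4,BL,.008,HO))
out={}
for k,(uv,a,dim,z0,ho) in items.items():
    p0=[*g(*uv,z0+dim[2]),a]
    gr=4 if k[0]=="t" else 8
    if k[:2] in("tm","tw"): gr=3
    for n in S:
        try:
            p,e,ob=fit(S[n],out[k] if n=="scene" else p0,dim,z0,ho,grow=gr)
            if n=="top": out[k]=p
            print(k,n,p.round(4),round(e,3),ob.astype(int))
        except Exception as ex: print(k,n,"ERR",ex)
# overlay
im=cv2.resize(T["frame"][:,:,::-1],None,fx=3,fy=3,interpolation=cv2.INTER_CUBIC)
for k,(uv,a,dim,z0,ho) in items.items():
    q=cv2.convexHull(((proj(T,box(out[k],dim,z0))+.5)*3-.5).astype(np.float32)).astype(int)
    cv2.polylines(im,[q],True,(0,255,0) if k!="pad" else (0,0,255),1)
cv2.imwrite("pics/ov0.png",im[340:340+480,340:340+800]) if 0 else cv2.imwrite("pics/ov0.png",cv2.resize(im[380:780,360:1340],(800,327)))
pickle.dump(out,open("m0.pkl","wb"))
E
python3 m0.py
```

```text
dark top [  0.6315   0.0718 -13.5769] 0.105 [134  82  51]
dark scene [  0.6304   0.0738 -12.7266] 0.199 [87 44 20]
pale top [0.4562 0.0601 4.9344] 0.057 [249 219 146]
pale scene [0.4501 0.0625 4.5348] 0.196 [216 151  82]
walnut3 top [ 0.4577 -0.0717 21.7208] 0.088 [126  78  48]
walnut3 scene [ 0.458  -0.0712 21.3441] 0.077 [86 41 20]
maple3 top [ 0.6412 -0.0966 20.3561] 0.075 [243 204 135]
maple3 scene [ 0.6371 -0.0933 20.5516] 0.146 [201 140  76]
pad top [ 0.4808 -0.3087  9.9157] 0.053 [ 65 148 109]
pad scene [ 0.4798 -0.3077  9.9736] 0.046 [37 93 58]
mat top [ 0.5225  0.324  -2.4197] 0.137 [235 182 112]
mat scene [ 0.5224  0.3249 -1.8794] 0.299 [184 120  59]
tray top [ 0.5201  0.3213 -4.    ] nan [-9223372036854775808 -9223372036854775808 -9223372036854775808]
tray scene [ 0.5201  0.3213 -4.    ] nan [-9223372036854775808 -9223372036854775808 -9223372036854775808]
tm1 top [ 0.5272  0.398  -4.    ] nan [243 203 137]
tm1 scene [ 0.5272  0.398  -4.    ] nan [201 141  73]
tm2 top [ 0.5246  0.3597 -4.    ] nan [242 202 137]
tm2 scene [ 0.5246  0.3597 -4.    ] nan [146  53  28]
tw1 top [ 0.5178  0.2905 -4.    ] nan [124  78  54]
tw1 scene [ 0.5178  0.2905 -4.    ] nan [84 40 18]
tw2 top [ 0.5153  0.2523 -4.    ] nan [125  78  52]
tw2 scene [ 0.5153  0.2523 -4.    ] nan [87 42 19]
  return _methods._mean(a, axis=axis, dtype=dtype,
  ret = um.true_divide(
m0.py:21: RuntimeWarning: invalid value encountered in cast
  print(k,n,p.round(4),round(e,3),ob.astype(int))
```

View pics/ov0.png

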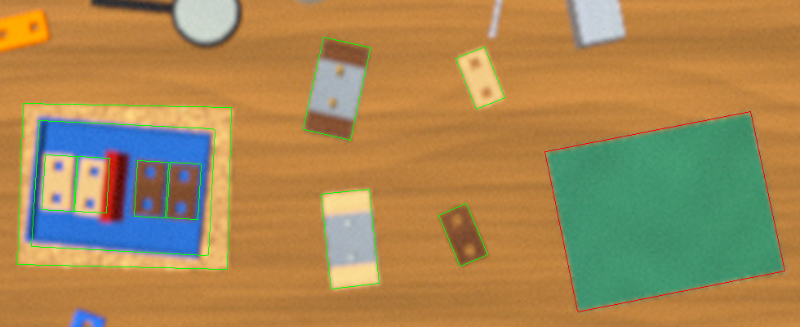

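The overlay shows the jigs, bench blanks, pad and mat outlined well. The tray and tray blanks still need explicit reference colours.

```bash
cat > tr.py <<'E'
from h import *
def ctr(s,u,v): return np.median(s["frame"][int(v)-1:int(v)+2,int(u)-1:int(u)+2].reshape(-1,3),0)
def tray(s,p0,bgcol,z=.003):
    blue=np.median([s["frame"][tuple(int(round(c)) for c in proj(s,box(p0,(0,0,0),z+.005,o))[0][::-1])] for o in[(.055,.03),(.055,-.03),(-.055,.03),(-.055,-.03)]],0)
    p,e,_=fit(s,p0,(.146,.2,.026),z,[(0,0,.13,.184)],grow=6,ref=blue,bgcol=bgcol)
    return p,e,blue
def inblank(s,p0,blue,z=.008): return fit(s,p0,BL,z,HO,grow=4,bgcol=blue)
E
python3 - <<'E'
from tr import *
S={n:pickle.load(open(f"pics/{n}0.pkl","rb")) for n in("top","scene")}
m=pickle.load(open("m0.pkl","rb"))
for n in S:
    s=S[n]; c=proj(s,[[*m["mat"][:2],.003]])
    cork=[235,182,112] if n=="top" else [184,120,59]
    p,e,b=tray(s,[.5205,.323,-5],cork); print(n,p.round(4),round(e,3),b)
    for k in("tm1","tm2","tw1","tw2"):
        q,e,_=inblank(s,[*m[k][:2],p[2]],b)
        a=np.radians(p[2]); d=q[:2]-p[:2]
        print(k,q.round(4),round(e,3),"in tray",(d@[np.cos(a),np.sin(a)]).round(4),(d@[-np.sin(a),np.cos(a)]).round(4))
    # rib: top face z .073, red hull
    print(fit(s,p,(.08,.014,.044),.029,[],grow=5,bgcol=b)[:2])
E
```

```text
top [ 0.5214  0.3277 -6.7457] 0.131 [ 44.5 116.5 218. ]
tm1 [ 0.5284  0.3995 -0.5136] 0.327 in tray -0.0015 0.0721
tm2 [ 0.5216  0.3583 -8.8515] 0.387 in tray -0.0034 0.0304
tw1 [ 0.5193  0.2922 -5.1729] 0.34 in tray 0.0021 -0.0355
tw2 [ 0.5145  0.2559 -6.2764] 0.35 in tray 0.0016 -0.0721
(array([ 0.52127053,  0.32758081, -6.77919507]), np.float64(0.2030315906824943))
scene [ 0.5203  0.3292 -7.0757] 0.134 [ 26.5  70.  129.5]
tm1 [ 0.5204  0.3883 64.2242] 0.488 in tray -0.0072 0.0587
tm2 [ 0.5133  0.3437 -8.3324] 0.484 in tray -0.0087 0.0135
tw1 [ 0.509   0.2775 82.0724] 0.548 in tray -0.0048 -0.0527
tw2 [ 0.5093  0.2761 80.4955] 0.395 in tray -0.0044 -0.054
(array([ 0.52731531,  0.32415483, -7.75589585]), np.float64(0.3676024816053013))
```

```bash
cat > mv.py <<'E'
from station import r
import numpy as np, pickle
G=.163
def st(*k):
    s=r.sense(); print("t=%.1f"%s["clock"],"tcp",s["tcp_pos"].round(4),"F",np.round(s["contact_force"],1),"open %.4f"%s["opening"],"gf %.1f"%s["gripper_force"],*k); return s
def pt(x,y,z): return [x,y,z+G]
def yawbest(x,y,z,yaw):
    c=[]
    for k in(-1,0,1,2):
        w=(yaw+180*k+180)%360-180
        q=r.inverse_kinematics(pt(x,y,z),[180,0,w])
        if q is not None: c.append((abs(q[5]),w))
    return min(c)[1]
def up(z,speed=.3):
    p=r.sense()["tcp_pos"]; r.servo_line([p[0],p[1],z+G],speed=speed)
def snap(n,f):
    import cv2
    s=r.snapshot(n); pickle.dump(s,open(f"pics/{f}.pkl","wb")); return s
E
python3 - <<'E'
from mv import *
x,y,a=.5210,.3282,-6.8
for w in(a,a+180,):
    print(w,r.inverse_kinematics(pt(x,y,.25),[180,0,w]),r.inverse_kinematics(pt(.4803,-.3082,.2),[180,0,w+16.7]))
r.reach(pt(x,y,.16),[180,0,a]); st()
r.servo_line(pt(x,y,.053),speed=.15); st()
r.grab(45); st()
up(.075,.08); r.wait(.2); st()
up(.19,.2); s=st(); print(s["orientation"])
E
```

```text
-6.8 [ 2.90432768e+01  7.79732970e+00  6.68943934e+01 -2.54444375e-14
  1.05308277e+02  1.25843277e+02] [-3.61031654e+01  4.34025388e-01  7.96670479e+01 -2.54444375e-14
  9.98989267e+01  4.39968346e+01]
173.2 [ 29.04327681   7.7973297   66.89439343   0.         105.30827687
 -54.15672319] [ -36.10316536    0.43402539   79.6670479     0.           99.89892671
 -136.00316536]
t=2.0 tcp [0.5207 0.3286 0.3231] F [ 0.8  0.3 -0.3] open 0.0875 gf 0.0
t=2.9 tcp [0.5213 0.3285 0.2173] F [ 0.3 -0.2 -0.1] open 0.0877 gf 0.0
t=4.0 tcp [0.521  0.3282 0.216 ] F [0.4 1.3 0.1] open 0.0137 gf 45.0
t=4.7 tcp [0.5208 0.3281 0.2373] F [-0.2 -1.1 -6.3] open 0.0140 gf 45.0
t=5.4 tcp [0.5207 0.3281 0.3513] F [-0.2 -0.9 -6.2] open 0.0137 gf 45.0
[ 1.79925761e+02  1.02149684e-01 -6.79899011e+00]
```

```bash
python3 - <<'E'
from mv import *
import cv2
x,y,a=.4803,-.3082,9.94
r.servo_line(pt(x,y,.19),[180,0,a],speed=.22); st()
r.servo_line(pt(x,y,.062),speed=.12); r.servo_line(pt(x,y,.0525),speed=.03); r.wait(.3); s=st(); print(s["orientation"])
r.let_go(); up(.2); 
r.move_joints([0 if i==0 else v for i,v in enumerate(r.sense()["joints"])]) if 0 else r.reach(pt(.45,.25,.25),[180,0,90]); st()
for n in("top","scene"):
    s=snap(n,n+"1"); cv2.imwrite(f"pics/{n}1.png",cv2.resize(s["frame"][:,:,::-1],(800,600),interpolation=cv2.INTER_CUBIC))
E
```

```text
t=8.4 tcp [ 0.4805 -0.3077  0.3531] F [-0.4 -0.4 -6.1] open 0.0139 gf 45.0
t=10.4 tcp [ 0.4804 -0.3083  0.2159] F [ 0.9 -1.6 -1.2] open 0.0135 gf 45.0
[ 1.79960526e+02 -3.53462444e-02  9.93966280e+00]
t=14.3 tcp [0.4504 0.2494 0.4128] F [-0.1 -0.1  0.7] open 0.0878 gf 0.0
```

View pics/top1.png

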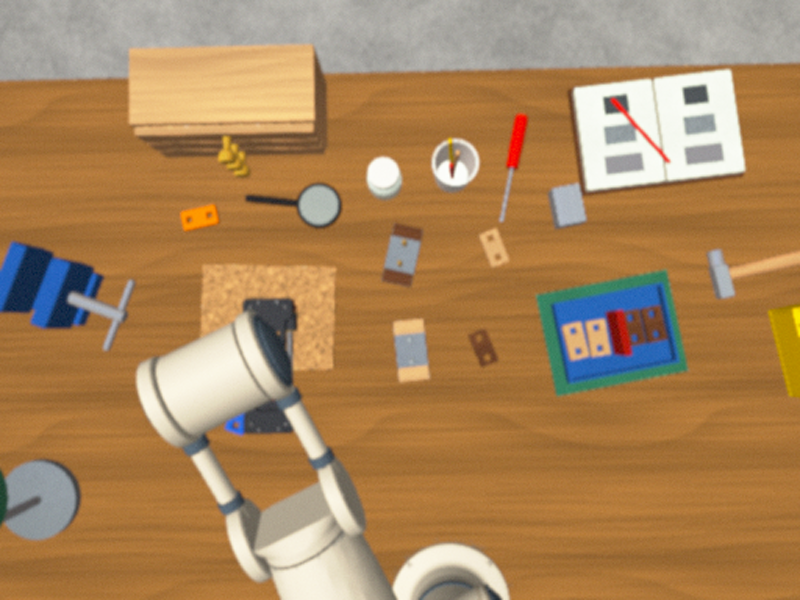

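The tray sits in the middle of the pad with its blanks in, and the bench blanks haven't moved. Next I'll centre walnut3 with the gripper on both axes and photograph it, which gives the camera bias.

```bash
python3 - <<'E'
from mv import *
from tr import *
x,y,a=fit(pickle.load(open("pics/top1.pkl","rb")),[.4577,-.0717,21.7],BL,0,HO)[0]; print(x,y,a)
z=.0215
w=yawbest(x,y,z,a); w2=yawbest(x,y,z,a+90)
r.reach(pt(x,y,.07),[180,0,w]); r.servo_line(pt(x,y,z),speed=.1); r.wait(.1); r.grab(12); s1=st(r.sense()["orientation"]); r.let_go()
up(.05); r.reach(pt(x,y,.05),[180,0,w2]); r.servo_line(pt(x,y,z),speed=.08); r.wait(.2);r.grab(12); st(r.sense()["orientation"]); r.let_go(); 
up(.12); r.reach(pt(.45,.25,.2),[180,0,90]); st()
s=snap("top","top2"); c=snap("scene","scene2")
for q in(s,c): print(fit(q,[x,y,a],BL,0,HO)[:2])
print("maple3",[fit(q,[.6412,-.0966,20.4],BL,0,HO)[:2] for q in (s,c)])
t=s; p,e,b=tray(t,[.4803,-.3082,9.9],[65,148,109]); print("tray",p,e,b)
for o in(.074,.033,-.033,-.074):
    A=np.radians(p[2]); q0=[p[0]-o*np.sin(A),p[1]+o*np.cos(A),p[2]]
    print(o,inblank(t,q0,b)[:2])
E
```

```text
0.4577157076437497 -0.07172537293775498 21.765603130729442
t=17.4 tcp [ 0.4577 -0.0717  0.1845] F [ 0.2 -0.1 -0.4] open 0.0338 gf 12.0 [-1.79997802e+02  4.44163332e-06  2.17631535e+01]
t=21.2 tcp [ 0.4577 -0.0717  0.1846] F [ 0.2 -0.1  0.1] open 0.0640 gf 12.0 [1.79993176e+02 5.74190371e-03 1.11766031e+02]
t=23.5 tcp [0.4502 0.2494 0.3617] F [-0.9 -0.4 -0.5] open 0.0878 gf 0.0
(array([ 0.45727469, -0.07252923, 22.00996186]), np.float64(0.083726117819918))
(array([ 0.45722945, -0.07176399, 21.47099804]), np.float64(0.07372188329168128))
maple3 [(array([ 0.64120032, -0.0965942 , 20.36669924]), np.float64(0.070839612787841)), (array([ 0.63692821, -0.09318041, 20.11434705]), np.float64(0.14698635318820438))]
tray [ 0.48110069 -0.31032358  9.83904898] 0.10547547106406027 [ 42.5 103.5 184. ]
0.074 (array([ 0.46735908, -0.23988803, 14.09524346]), np.float64(0.33778658275291945))
0.033 (array([ 0.47203899, -0.27920135,  7.15041041]), np.float64(0.34368539679302257))
-0.033 (array([ 0.48412727, -0.32223223, 10.55585178]), np.float64(0.4690697130640255))
-0.074 (array([ 0.49451684, -0.37965348, 10.41133145]), np.float64(0.40520059382043716))
```

```bash
cat > ib.py <<'E'
from tr import *
def two(s,tp,offs,kind,z=.008):
    """joint fit of like blanks in the tray; offs: approx (x,y) in tray frame; returns offsets+yaw rel tray"""
    f=s["frame"].astype(float)
    h=proj(s,box(tp,(.12,.19,.02),z)); lo=np.floor(h.min(0)).astype(int); hi=np.ceil(h.max(0)).astype(int)
    I=f[lo[1]:hi[1],lo[0]:hi[0]]; sh=I.shape[:2]
    A=np.radians(tp[2]); c,sn=np.cos(A),np.sin(A)
    W=lambda v:[tp[0]+v[0]*c-v[1]*sn,tp[1]+v[0]*sn+v[1]*c,tp[2]+v[2]]
    def poly(P,m):
        q=cv2.convexHull(((proj(s,P)-lo+.5)*K-.5).astype(np.float32)).reshape(-1,2)
        cv2.fillConvexPoly(m,np.round(q*16).astype(np.int32),1.,cv2.LINE_8,4)
    def ren(bs):
        m=np.zeros((sh[0]*K,sh[1]*K),np.float32)
        for b in bs: poly(b,m)
        return cv2.resize(m,sh[::-1],interpolation=cv2.INTER_AREA)
    x0=np.array([[o[0],o[1],0] for o in offs],float)
    for it in range(2):
        M=ren([box(W(v),BL,z) for v in x0]); ex=ren([box(W(v),(.014,.014,.012),z,o[:2]) for v in x0 for o in HO])>.02
        inn=(cv2.erode(M,np.ones((3,3)))>.99)&~ex
        ch=1 if kind=="maple" else 2; col=np.median(I[inn],0)
        blue=np.median(I[(I[...,2]>I[...,0]+70)],0)
        t=np.clip((I[...,ch]-blue[ch])/(col[ch]-blue[ch]),0,1)
        w=(cv2.dilate(M,np.ones((9,9)))>0)&~ex
        if kind=="maple":
            pass
        else:
            red=(I[...,0]-I[...,1]>75).astype(np.float32); w&=cv2.dilate(red,np.ones((3,3)))==0
            mp=(I[...,1]>150).astype(np.float32); w&=cv2.dilate(mp,np.ones((3,3)))==0
        sc=np.array([.001,.001,1])
        cost=lambda v:float((w*(t-cv2.GaussianBlur(ren([box(W(a),BL,z) for a in x0+v.reshape(-1,3)*sc]),(0,0),.6))**2).sum())
        n=3*len(offs); b=minimize(cost,np.zeros(n),method="Nelder-Mead",options=dict(initial_simplex=np.vstack([np.zeros(n),3*np.eye(n)]),xatol=.03,fatol=1e-4,maxiter=1500))
        x0=x0+b.x.reshape(-1,3)*sc
    return x0,np.sqrt(b.fun/w.sum()),[W(v) for v in x0],(I,t,w)
E
python3 - <<'E'
from ib import *
for n in("top2","scene2"):
    s=pickle.load(open(f"pics/{n}.pkl","rb"))
    bg=[65,148,109] if n[0]=="t" else [37,93,58]
    p,e,b=tray(s,[.4811,-.3103,9.84],bg); print(n,"tray",p.round(4),e)
    for k,o in(("maple",[(0,.074),(0,.033)]),("walnut",[(0,-.033),(0,-.074)])):
        x,e,W,d=two(s,p,o,k); print(k,x.round(4).tolist(),round(e,3))
        if n[0]=="t":
            im=cv2.resize(d[0][...,::-1].astype(np.uint8),None,fx=6,fy=6); t=cv2.cvtColor(cv2.resize((d[1]*d[2]*255).astype(np.uint8),None,fx=6,fy=6),cv2.COLOR_GRAY2BGR)
            cv2.imwrite(f"pics/{k}.png",np.hstack([im,t]))
a=cv2.imread("pics/maple.png");b=cv2.imread("pics/walnut.png");o=np.vstack([a,b]);f=min(800/o.shape[1],600/o.shape[0]);cv2.imwrite("pics/mw.png",cv2.resize(o,None,fx=f,fy=f))
E
```

```text
top2 tray [ 0.4811 -0.3103  9.8378] 0.11316145728637485
maple [[-0.0017, 0.072, 2.703], [-0.0038, 0.031, -1.3905]] 0.084
walnut [[0.0023, -0.0364, 1.6278], [0.0017, -0.0757, 1.1485]] 0.177
scene2 tray [ 0.4789 -0.3085  9.8981] 0.16015480238162713
maple [[-0.003, 0.0734, 2.0614], [-0.0047, 0.0321, -1.544]] 0.15
walnut [[0.0032, -0.0338, -0.1335], [0.0026, -0.0732, -0.5796]] 0.189
```

View pics/mw.png

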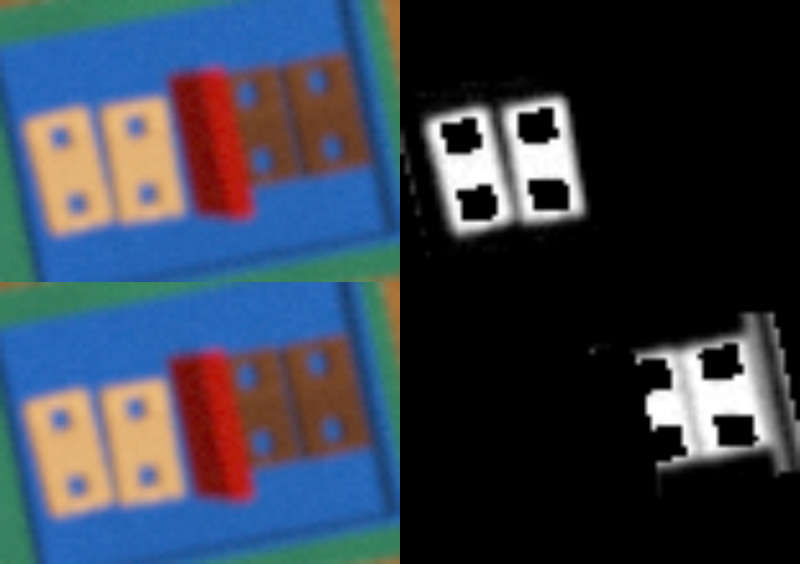

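The crop shows the four blanks and the red rib in the tray. The rib hides the inner edge of one walnut, so I'll re-centre tray blanks on the bench before threading them. First I'll thread walnut3.

```bash
cat > job.py <<'E'
from mv import *
H=.0215            # grasp point above the underside of a gripped blank
J=dict(dark=[.6317,.0718,-13.6],pale=[.4564,.0603,4.93])
def grip_bench(x,y,a,sq=20,hov=.06):
    w=yawbest(x,y,H,a+90); r.reach(pt(x,y,hov),[180,0,w]); r.servo_line(pt(x,y,H),speed=.12); r.wait(.1); r.grab(sq)
    return st("end grip")
def insert(jig,n,z0=.19,v=True):
    """thread the held blank as the n-th (0,1,2) on the jig; returns True when seated & released"""
    x,y,a=J[jig]; A=np.radians(a); ex=np.array([np.cos(A),np.sin(A)]); ey=np.array([-ex[1],ex[0]])
    zs=.014+.012*n+H; top=.062+H
    w=yawbest(x,y,top,a+90)
    r.servo_line(pt(*r.sense()["tcp_pos"][:2],top+.03),speed=.25)
    r.reach(pt(x,y,top+.015),[180,0,w]); r.wait(.3); f0=r.sense()["contact_force"]
    offs=[(0,0)]+[(i,j) for i,j in((0,1.5),(0,-1.5),(1.5,0),(-1.5,0),(1.5,1.5),(-1.5,1.5),(1.5,-1.5),(-1.5,-1.5),(0,3),(0,-3),(3,0),(-3,0))]
    for o in offs:
        p=np.array([x,y])+(o[0]*ex+o[1]*ey)*.001
        r.servo_line(pt(*p,top+.003),speed=.1)
        ok=True
        for z in (top-.001,top-.004,top-.008,top-.011):
            r.servo_line(pt(*p,z),speed=.04); r.wait(.05); f=r.sense()["contact_force"]-f0
            if v: print(o,round(z-top,3),"f jig",(f[:2]@ex).round(1),(f[:2]@ey).round(1),"fz",f[2].round(1))
            if f[2]>4: ok=False; break
        if ok: break
        r.servo_line(pt(*p,top+.003),speed=.06)
    else: return False
    # relieve side load: the arm is nudged along the felt force and the hole clearance found
    r.servo_line(pt(*p,zs+.004),speed=.08); r.servo_line(pt(*p,zs+.0005),speed=.03); r.wait(.1)
    s=r.sense(); f=s["contact_force"]-f0; print("seat f jig",(f[:2]@ex).round(1),(f[:2]@ey).round(1),"fz",f[2].round(1),"z",s["tcp_pos"][2]-G-H,"open",s["opening"])
    r.let_go(); up(top+.01); st(jig,n,"off",o); return True
E
python3 - <<'E'
from job import *
grip_bench(.4577,-.0717,21.77); print(insert("dark",0))
E
```

```text
t=26.0 tcp [ 0.4577 -0.0717  0.1846] F [-0.   1.   1.6] open 0.0641 gf 20.0 end grip
(0, 0) -0.001 f jig -0.0 -0.3 fz -0.3
(0, 0) -0.004 f jig -0.5 0.8 fz 0.1
(0, 0) -0.008 f jig -0.3 0.5 fz -0.5
(0, 0) -0.011 f jig -0.2 0.7 fz -0.1
seat f jig -0.6 0.6 fz -0.7 z 0.014708530312179023 open 0.06384980352207513
t=31.0 tcp [0.6323 0.0718 0.2596] F [-0.6  0.1 -0.2] open 0.0879 gf 0.0 dark 0 off (0, 0)
True
```

```bash
cat >> job.py <<'E'
def centre(x,y,a,sq=12,hov=.06):
    w=yawbest(x,y,H,a); r.reach(pt(x,y,hov),[180,0,w]); r.servo_line(pt(x,y,H),speed=.12); r.wait(.1); r.grab(sq); st("side grip"); r.let_go(); up(.045)
E
python3 - <<'E'
from job import *
from tr import *
s=snap("top","top3"); p,e,_=fit(s,[.6412,-.0966,20.4],BL,0,HO); print(p,e)
if e<.1 and abs(p[0]-.6412)<.004:
    x,y,a=p[0],p[1]+.0008,p[2]
    centre(x,y,a,hov=.09); grip_bench(x,y,a); print(insert("pale",0))
E
```

```text
[ 0.64113136 -0.09673962 20.50431996] 0.07438582179110088
t=33.5 tcp [ 0.6411 -0.096   0.1845] F [-0.2 -0.2  0.6] open 0.0338 gf 12.0 side grip
t=37.1 tcp [ 0.6411 -0.0959  0.1846] F [-0.7  0.1 -0.1] open 0.0638 gf 20.0 end grip
(0, 0) -0.001 f jig -0.2 -0.2 fz -0.8
(0, 0) -0.004 f jig 0.5 0.1 fz -1.0
(0, 0) -0.008 f jig -0.0 0.4 fz -1.5
(0, 0) -0.011 f jig -0.4 0.5 fz -1.3
seat f jig -0.2 -0.2 fz -0.5 z 0.014761687857169768 open 0.0635056506284547
t=42.2 tcp [0.4569 0.0603 0.2586] F [-0.5  0.2 -0.5] open 0.0881 gf 0.0 pale 0 off (0, 0)
True
```

```bash
cat >> job.py <<'E'
TR=[.4803,-.3082,9.94]; SPOT=(.4577,-.0717)
def from_tray(v,jig,n):
    A=np.radians(TR[2]); c,s=np.cos(A),np.sin(A)
    x,y,a=TR[0]+v[0]*c-v[1]*s,TR[1]+v[0]*s+v[1]*c,TR[2]+v[2]
    w=yawbest(x,y,H,a+90); r.reach(pt(x,y,.11),[180,0,w]); r.servo_line(pt(x,y,.008+H+.001),speed=.12); r.wait(.1); r.grab(20); st("tray grip")
    up(.12); ja=J[jig][2]; w=yawbest(*SPOT,H,ja+90)
    r.reach(pt(*SPOT,.08),[180,0,w]); r.servo_line(pt(*SPOT,H+.0018),speed=.12); r.wait(.1); r.let_go(); up(.05)
    centre(*SPOT,ja,hov=.045); s=grip_bench(*SPOT,ja,hov=.045)
    return abs(s["opening"]-.064)<.002 and insert(jig,n)
E
python3 - <<'E'
from job import *
print(from_tray((-.0023,.0725,2.4),"pale",1))
E
```

```text
t=44.8 tcp [ 0.4656 -0.2372  0.1938] F [-0.3 -0.4  0.6] open 0.0639 gf 20.0 tray grip
t=50.2 tcp [ 0.4577 -0.0717  0.1845] F [-1.   0.9  0. ] open 0.0337 gf 12.0 side grip
t=53.8 tcp [ 0.4577 -0.0717  0.1847] F [-0.  -0.   0.7] open 0.0640 gf 20.0 end grip
(0, 0) -0.001 f jig 0.2 -0.3 fz -0.6
(0, 0) -0.004 f jig 0.2 1.0 fz -1.1
(0, 0) -0.008 f jig -0.6 -0.1 fz -0.4
(0, 0) -0.011 f jig -0.4 0.8 fz -0.4
seat f jig -0.3 -0.1 fz -0.5 z 0.026716586464405383 open 0.06380743533690213
t=58.3 tcp [0.457  0.0603 0.2587] F [ 0.3  0.1 -1.6] open 0.0881 gf 0.0 pale 1 off (0, 0)
True
```

```bash
python3 - <<'E'
from job import *
print(from_tray((-.0042,.0315,-1.5),"pale",2) and from_tray((.002,-.0742,.3),"dark",1) and from_tray((.0027,-.0348,.5),"dark",2))
import cv2
r.reach(pt(.48,-.25,.2),[180,0,90]); st()
for n in("top","scene"):
    s=snap(n,n+"4"); cv2.imwrite(f"pics/{n}4.png",cv2.resize(s["frame"][:,:,::-1],(800,600),interpolation=cv2.INTER_CUBIC))
s=s["frame"][130:240,200:330]; cv2.imwrite("pics/j4.png",cv2.resize(s[:,:,::-1],None,fx=5,fy=5,interpolation=cv2.INTER_CUBIC))
E
```

```text
t=61.0 tcp [ 0.4708 -0.2779  0.1937] F [0.7 1.  1.4] open 0.0638 gf 20.0 tray grip
t=66.6 tcp [ 0.4577 -0.0717  0.1845] F [ 0.5 -0.1  0.8] open 0.0339 gf 12.0 side grip
t=70.1 tcp [ 0.4577 -0.0717  0.1846] F [ 0.4  0.3 -0.1] open 0.0637 gf 20.0 end grip
(0, 0) -0.001 f jig 0.1 -0.1 fz -0.3
(0, 0) -0.004 f jig 0.6 1.2 fz 0.5
(0, 0) -0.008 f jig 0.1 0.6 fz -0.1
(0, 0) -0.011 f jig -0.3 0.6 fz 0.9
seat f jig -0.6 0.2 fz 0.4 z 0.03849607466752852 open 0.06402987306549993
t=74.5 tcp [0.4571 0.0603 0.2587] F [-0.4  0.1 -0.5] open 0.0877 gf 0.0 pale 2 off (0, 0)
t=77.5 tcp [ 0.4951 -0.381   0.1937] F [ 0.7 -0.3  0.6] open 0.0639 gf 20.0 tray grip
t=83.5 tcp [ 0.4577 -0.0717  0.1845] F [ 0.2 -0.   0.1] open 0.0337 gf 12.0 side grip
t=87.0 tcp [ 0.4577 -0.0717  0.1846] F [-0.8  0.3  1. ] open 0.0640 gf 20.0 end grip
(0, 0) -0.001 f jig 0.9 -0.2 fz 0.8
(0, 0) -0.004 f jig 1.2 -1.3 fz 1.2
(0, 0) -0.008 f jig 0.2 0.1 fz 1.5
(0, 0) -0.011 f jig 1.0 -0.4 fz 1.3
seat f jig 0.3 -0.6 fz 0.9 z 0.026735483407985865 open 0.06328314147844939
t=91.8 tcp [0.6324 0.0719 0.2597] F [-1.   0.2 -0.2] open 0.0879 gf 0.0 dark 1 off (0, 0)
t=94.9 tcp [ 0.489  -0.3421  0.1937] F [-0.5  0.7  1. ] open 0.0639 gf 20.0 tray grip
t=100.7 tcp [ 0.4577 -0.0717  0.1845] F [-0.5  0.2 -0. ] open 0.0341 gf 12.0 side grip
t=104.2 tcp [ 0.4577 -0.0717  0.1846] F [-0.4 -0.5  0.9] open 0.0637 gf 20.0 end grip
(0, 0) -0.001 f jig -0.7 1.6 fz -1.3
(0, 0) -0.004 f jig -1.1 1.8 fz -1.4
(0, 0) -0.008 f jig -1.0 1.0 fz -0.8
(0, 0) -0.011 f jig -1.5 0.4 fz -0.1
seat f jig -1.4 1.4 fz 0.1 z 0.03848262249091191 open 0.06390324396421543
t=108.9 tcp [0.6324 0.0719 0.2596] F [ 0.8 -0.1  0.2] open 0.0879 gf 0.0 dark 2 off (0, 0)
True
t=110.3 tcp [ 0.4804 -0.2495  0.3622] F [ 0.1 -1.1 -0.3] open 0.0878 gf 0.0
```

View pics/j4.png

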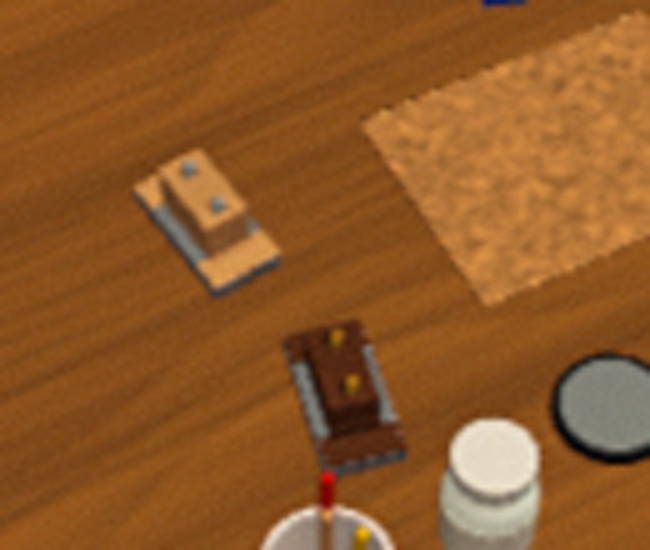

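View pics/scene4.png

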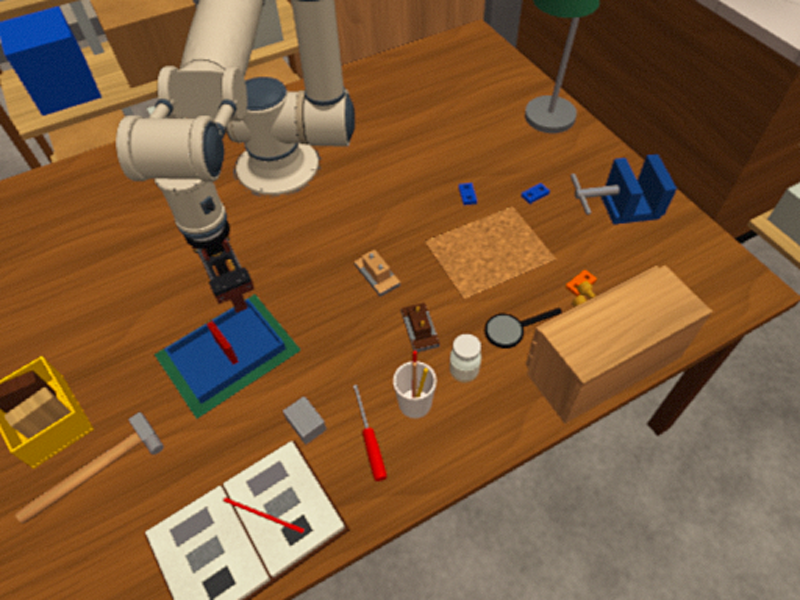

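All six blanks are stacked flat on their own jigs, pale stack at crop (205,205) and dark at (345,385), and the tray is empty. Now I'll take the tray back to the mat.

```bash
python3 - <<'E'
from job import *
from h import *
M=[fit(pickle.load(open(f"pics/{n}4.pkl","rb")),[.5225,.324,-2],(.19,.246,.003),0,[])[:2] for n in("top","scene")]; print(M)
t,c=M[0][0],M[1][0]
if np.abs(t-c).max()>1.5 or np.abs(t-c)[:2].max()>.004: raise SystemExit
x,y,a=TR; X,Y,A=(t+c)/2; print(X,Y,A)
w=a; 
r.reach(pt(x,y,.15),[180,0,a]); r.servo_line(pt(x,y,.053),speed=.15); r.wait(.1); r.grab(45); st()
up(.075,.08); r.wait(.1); up(.19,.2); st()
r.servo_line(pt(X,Y,.19),[180,0,A],speed=.22)
r.servo_line(pt(X,Y,.062),speed=.12); r.servo_line(pt(X,Y,.0525),speed=.03); r.wait(.3); st()
r.let_go(); up(.2); r.reach(pt(.42,-.2,.25),[180,0,90]); st()
from tr import tray
import cv2
for n in("top","scene"):
    s=snap(n,n+"5"); print(n,tray(s,[X,Y,A],[235,182,112] if n=="top" else [184,120,59])[:2])
    if n=="top": cv2.imwrite("pics/top5.png",cv2.resize(s["frame"][:,:,::-1],(800,600),interpolation=cv2.INTER_CUBIC))
E
```

```text
[(array([ 0.52243301,  0.32398069, -2.4640226 ]), np.float64(0.1295817928624291)), (array([ 0.5211723 ,  0.32574565, -2.62084578]), np.float64(0.12835876554139614))]
0.5218026561760876 0.3248631663219281 -2.5424341862334385
t=113.6 tcp [ 0.4803 -0.3082  0.216 ] F [-0.1  0.1 -0.4] open 0.0137 gf 45.0
t=114.8 tcp [ 0.4801 -0.3081  0.3514] F [ 0.1  0.7 -4.8] open 0.0136 gf 45.0
t=119.8 tcp [0.522  0.3249 0.2159] F [1.2 0.6 0.6] open 0.0135 gf 45.0
t=123.9 tcp [ 0.4202 -0.1998  0.4126] F [ 0.2  0.  -1.1] open 0.0880 gf 0.0
top (array([ 0.52255127,  0.3240548 , -2.64092633]), np.float64(0.1219718377342363))
scene (array([ 0.52180325,  0.32570944, -2.57541397]), np.float64(0.132191104602234))
```

View pics/top5.png

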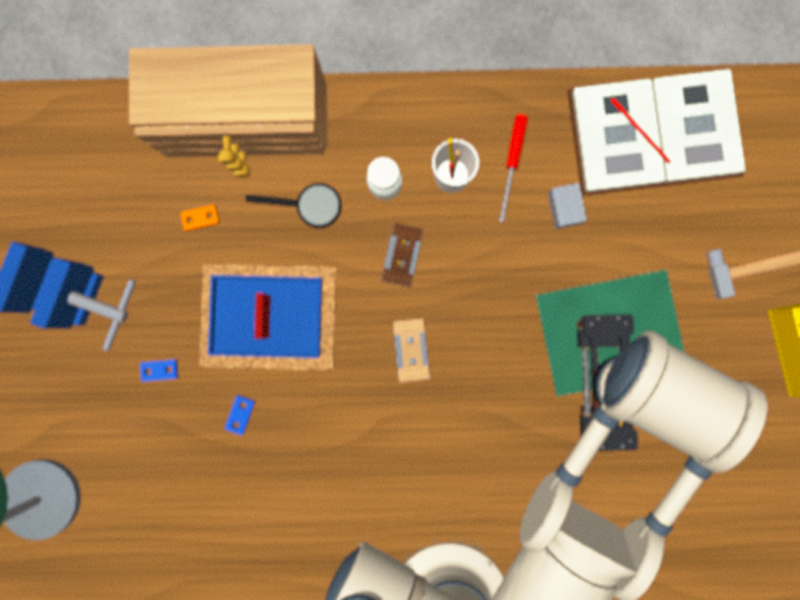

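The picture shows the tray square and centred on the mat at (267,317), to within about 1 mm in both cameras. Both stacks are on their jigs and nothing else has moved.

```bash
python3 -c "
from station import r
print(r.hand_in())"
```

```text
the job is handed in; nothing more can be done
None
```

The job is handed in at about 124 s on the robot clock: all six blanks are threaded on their own jigs, and the empty tray is back in the middle of its cork mat (within about 1 mm by camera).

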